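Pack up a seized levelling screw with plates and a wedge, and hold the pack tight

TASK

One left-hand levelling screw of the pressure comparator is seized short of the bench. Pack the gap under it: lay one flat packer, or two stacked, well under the screw, whichever lets the wedge close the gap, then push the wedge, flat face down and thin end first, in on top, centred under the screw, until you feel it jam snugly there, without forcing it. Finish while still gripping the wedge and keeping it pressed in there: do not let go, and leave the gauges, spanner and bottle alone.

Things in the scene. Friction and masses are not known exactly. Their poses are not given: they have to be found in the camera images.
- comparator: Heavy, fixed pressure comparator: dark cast base 290 (x) x 380 (y) mm, top 88 mm high; gauge columns (320 mm high) at its -x side, handwheel at its -y end. Origin: centre of the base, at bench level. On its left (+y) side two lugs stick out 42 mm (40 mm wide, rounded, underside 45, top 59, nut 67 mm above the bench), with screws through them. The pack goes in from the left, along its -y.
- screw_tip (a point): Lowest point of the seized levelling screw, on its axis: a 16 mm steel screw with a domed end (radius 8 mm). Rigid, it does not move. Its height above the flat, bare bench (z = 0) is the gap to be packed, 13.5 to 28 mm.
- seized_screw: The seized levelling screw, upright through the left-hand lug at comparator x = +90 or -90 mm (varies), y = +212 mm; 61 mm long, so it stands out above the lug. Origin: its tip, as screw_tip. The other left-hand screw stands on a round cup on the bench.
- packer_a: flat aluminium packer plate, 120 x 45 x 7 mm, about 0.1 kg; one of three alike, lying flat on the mat. Origin: centre of its underside; x along its 120 mm length, y across its 45 mm width, z up.
- packer_b: flat aluminium packer plate, 120 x 45 x 7 mm, about 0.1 kg; one of three alike, lying flat on the mat. Origin: centre of its underside; x along its 120 mm length, y across its 45 mm width, z up.
- packer_c: flat aluminium packer plate, 120 x 45 x 7 mm, about 0.1 kg; one of three alike, lying flat on the mat. Origin: centre of its underside; x along its 120 mm length, y across its 45 mm width, z up.
- wedge: Aluminium wedge, 175 x 40 mm, 0.22 kg, flat on the mat. Origin: centre of its underside; x along it to the thin end, z up. 3 mm thick at x = +87.5 (thin end), rising 12 mm per 100 mm to 16.2 mm at x = -22.5; then level to the heel end (x = -87.5). One packer serves gaps up to 21.5 mm, two from 20 mm; with one too few the wedge runs through loose.
- mat: Thin black rubber mat, 310 x 280 x 2.5 mm, fixed to the bench, on which the packers (side by side) and the wedge lie at the start. Origin: centre of its underside. Friction of all parts is about 0.6.
- gauge_large: Bystander: pressure gauge, 106 mm across, 38 mm high, lying on its back beyond the work.
- gauge_small: Bystander: pressure gauge, 86 mm across, 38 mm high, lying on its back.
- spanner: Bystander: steel spanner 170 mm long lying on the bench.
- fluid_bottle: Bystander: white plastic bottle, 60 mm across, 150 mm high, standing on the left.
Things that resemble listed ones, but are neither listed nor needed, are in the scene too. Leave any black or pink look-alike of the packer_b alone.

How it is judged (in metres and radians):
On the way:
1. a packer is laid flat under the screw (((x of screw_tip in the frame of packer_a between -0.05 and 0.05 m and y of screw_tip in the frame of packer_a between -0.015 and 0.015 m and linear speed of packer_a below 0.01 m/s and height (world z) of packer_a below 0.01 m and angle between packer_a's own z axis and vertical below 0.06 rad) or (x of screw_tip in the frame of packer_b between -0.05 and 0.05 m and y of screw_tip in the frame of packer_b between -0.015 and 0.015 m and linear speed of packer_b below 0.01 m/s and height (world z) of packer_b below 0.01 m and angle between packer_b's own z axis and vertical below 0.06 rad) or (x of screw_tip in the frame of packer_c between -0.05 and 0.05 m and y of screw_tip in the frame of packer_c between -0.015 and 0.015 m and linear speed of packer_c below 0.01 m/s and height (world z) of packer_c below 0.01 m and angle between packer_c's own z axis and vertical below 0.06 rad))), for 0.2 s.
At the end, for the whole second after the job is handed in: Wedge level (0.06 rad), jammed between screw tip (3 to 45 N) and the packer below (over 3 N); screw within 14 mm of the wedge's centre line, thin end 15 mm or more past it; packer under the screw (within 15 mm across, 50 mm along); nothing moves; fingers still grip the wedge (over 5 N) (contact force between seized_screw and wedge between 3 and 45 N and ((contact force between packer_a and wedge above 3 N and x of screw_tip in the frame of packer_a between -0.05 and 0.05 m and y of screw_tip in the frame of packer_a between -0.015 and 0.015 m and linear speed of packer_a below 0.01 m/s) or (contact force between packer_b and wedge above 3 N and x of screw_tip in the frame of packer_b between -0.05 and 0.05 m and y of screw_tip in the frame of packer_b between -0.015 and 0.015 m and linear speed of packer_b below 0.01 m/s) or (contact force between packer_c and wedge above 3 N and x of screw_tip in the frame of packer_c between -0.05 and 0.05 m and y of screw_tip in the frame of packer_c between -0.015 and 0.015 m and linear speed of packer_c below 0.01 m/s)) and angle between wedge's own z axis and vertical below 0.06 rad and x of screw_tip in the frame of wedge between -0.022 and 0.0725 m and y of screw_tip in the frame of wedge between -0.014 and 0.014 m and contact force between the fingers and wedge above 5 N and linear speed of wedge below 0.01 m/s); the arm keeps its last pose, push and grip.
It fails at once if the wedge or a packer is forced hard against the screw (over 60 N) (contact force between seized_screw and packer_a above 60 N or contact force between seized_screw and packer_b above 60 N or contact force between seized_screw and packer_c above 60 N or contact force between seized_screw and wedge above 60 N).
It fails at once if the large gauge is moved by more than 2 cm (distance of gauge_large from where it was at the start of the episode above 0.02 m).
It fails at once if the small gauge is moved by more than 2 cm (distance of gauge_small from where it was at the start of the episode above 0.02 m).
It fails at once if the spanner is moved by more than 2 cm (distance of spanner from where it was at the start of the episode above 0.02 m).
It fails at once if the fluid bottle is moved by more than 2 cm (distance of fluid_bottle from where it was at the start of the episode above 0.02 m).
It also fails if it takes over 72 s, if anything falls off the work surface, if the arm or the gripper's body presses on something with over 40 N, if the wrist force passes 120 N, or if a joint passes its speed limit or range.

ROBOT

A 6-joint arm with a two-finger parallel gripper is mounted at the origin on the work surface. World frame = base frame: x ahead of the robot, y to its left, z up, the work surface at z = 0. Lengths are in mm, angles in rad, forces in N, time in s.
With the tool pointing down it reaches from about 325 to 875 mm from the base axis. Payload 4.4 kg.
Tool frame: the origin (TCP) lies midway between the tips of the shut fingers; the grasp point (between the pads) lies 19 mm behind it; z points along the fingers, y is the line along which they close (so a half turn about z gives the same grasp; the last joint's range is limited). The gripper opens to 85 mm and grips with 20 to 120 N. Pads are 22 mm wide; open, the fingers measure 114 mm over their backs; the gripper's body (76 mm by 85 mm) begins 54 mm behind the grasp point. The pads swing forward as they close: fully open they stand 13 mm farther back than shut.
Start: joints at [-1.482, 0.207, 1.542, -0, 1.393, -0.15], TCP at [136.554, -558.552, 231.282] pointing down, gripper open.
Joint ranges: [-2.73, 2.73], [-0.86, 2.22], [0.23, 2.46], [-1.11, 4.25], [0.08, 2.63], [-2.82, 2.82]. Speed limits (rad/s): [2.79, 2.79, 3.14, 3.14, 3.14, 3.14].

INTERFACE

Orientations are given as a 3x3 rotation matrix whose columns are the frame's x, y, z axes.
In Python, from station import * gives the robot as it stands.
- The arm moves only by the tool drive_tool, never from a script. Its argument "targets" is text: rows parted by semicolons, each of 6 numbers parted by spaces: the shift along the world's x, y, z in mm, then the turn, a rotation vector about the world's x, y, z in rad. In form: tx ty tz rx ry rz; .... A call has 1 to 10 rows; each row is the pose to reach, as a shift and turn from the pose commanded when the call began; what a row does not reach only later rows make up. A row lasts 1/12 s, in which the tool goes at most 41.7 mm and 7.16 degrees, less where a joint would pass 70% of its speed; a pose out of reach is approached as far as the arm can. A call with a gripper value outside its range is refused whole. "grip" is the finger opening in mm, from 0 to 85.4, set as the call begins (left out, the last holds). The fingers move at their own pace and stop on an object; "grip_force" is the grip in N (left out, the last holds). Time passes only in rows, so rows that repeat a pose let the fingers close. It gives the time, the measured TCP pose, the force, the opening and the grip force at its end, in the units of the state.
- read_state(): the state, without advancing time (a new reading comes with each control period).
- snapshot(name): name is "side" or "top" or "wrist"; returns the picture (480x640x3 uint8, red, green, blue); there is no depth.
- camera_params(name): a dict with "fx", "fy", "cx", "cy" (pixels), "rvec" (rotation vector, rad) and "tvec" (3), from world to camera coordinates, as OpenCV has them. Camera axes: x right, y down, z forward; pixel columns grow to the right and rows downward; lengths in mm; the calibration is good to about 2 mm. The wrist camera is an equidistant fisheye: a pixel r from the principal point sees the ray r / f radians off the axis. A picture is of the moment at which its call begins: read the wrist's pose just before it. camera_params takes no time and is no camera call; for the wrist camera it gives the pose at the moment of the call.
- finish_job(): hands the job in; it is judged then, once.
The state is a dict: "t": time; "qpos": joint angles; "qvel": joint speeds; "joint_efforts": joint torques, N m; "position": TCP position; "tool_rot": TCP orientation; "wrist_force": force on the tool from outside, world axes, zero at the start; "moment": the same for the moment, N m; "grip_width": opening from 0.0 (shut) to 1.0 (fully open); "finger_force": force on a finger pad.
Only numpy, scipy, OpenCV 4.12 (cv2) and the standard library are available. Lean on these libraries where they do the work, as an engineer would, in place of code of your own. Each camera call takes 0.05 s, during which the arm holds its last target. There are 200 camera calls.

## Working session

There is one attempt and no reset: what is moved stays moved. The work goes in short steps, Python scripts to look and compute and a tool call to move; the robot and the scene stay as the last step left them, time stands still between calls to the robot, and variables do not carry over. Pictures are saved under pics/ and viewed, at most 10 in all, crops included, and the job is handed in when it is done.

Besides the shell and the picture viewer there is one more tool, called after "Emit:" by a JSON object that holds its "api" and its "payload", one argument or row to a line. drive_tool: Moves the arm, as the interface text tells. Its arguments: {"type":"object","properties":{"targets":{"type":"string"},"grip":{"type":"number"},"grip_force":{"type":"number"}},"required":["targets"]}

```bash
mkdir -p pics; ls
python3 - <<'E'
from station import *
import cv2
for n in ["side","top"]:
    cv2.imwrite(f"pics/{n}0.png",snapshot(n)[:,:,::-1])
    print(n,camera_params(n))
s=read_state();print(s)
E
```

```text
pics
side {'fx': 458.0717941447075, 'fy': 458.0717941447075, 'cx': 322.5605675247388, 'cy': 240.42226453958773, 'rvec': array([ 0.8497596 , -2.57877462,  1.04243355]), 'tvec': array([488.13705022, 208.38561841, 832.92971569])}
top {'fx': 616.3877237351489, 'fy': 616.3877237351489, 'cx': 334.74770210085825, 'cy': 233.2034658539614, 'rvec': array([ 2.16126134, -2.1889385 ,  0.09379183]), 'tvec': array([  81.75603885,  544.06563436, 1528.91416261])}
{'t': 0.1, 'qpos': array([-1.48152757e+00,  2.07358652e-01,  1.54283651e+00,  4.97128548e-06,
        1.39352658e+00, -1.50529216e-01]), 'qvel': array([-0.00061216, -0.0008316 , -0.00311054, -0.00015832,  0.00030276,
       -0.00026903]), 'joint_efforts': array([-3.88024109e-04, -3.84090972e+01, -2.92547840e+01, -1.74466163e-04,
        4.89652928e-03, -1.29628916e-05]), 'position': array([ 136.47707567, -557.84596196,  230.21629022]), 'tool_rot': array([[ 9.71386216e-01,  2.37505336e-01, -1.84934694e-04],
       [ 2.37505187e-01, -9.71383955e-01,  2.12104522e-03],
       [ 3.24116964e-04, -2.10427704e-03, -9.99997733e-01]]), 'wrist_force': array([-0.36646019,  0.05707214, -0.52174021]), 'moment': array([ 0.00609445, -0.01754881,  0.02242119]), 'finger_force': 0.0, 'grip_width': 0.999800138469507}
```

View pics/top0.png

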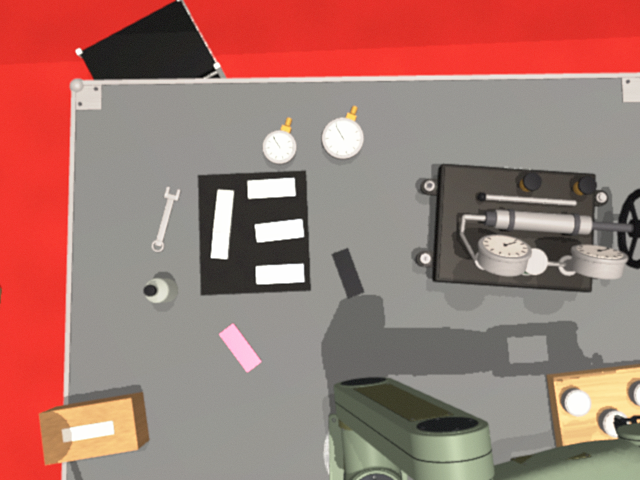

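View pics/side0.png

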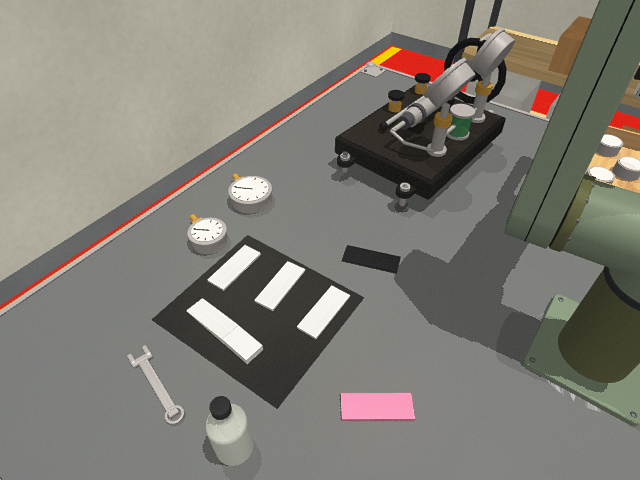

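Top view: candidates for packers are the white plates at (271,188), (279,231) and (280,274) on the mat. Look-alikes are black (347,273), pink (240,347) and a white plate on the wooden box (88,432). The wedge is at (222,224). By the description I take the three white plates on the mat. Next, close crops to check the choice and find the seized screw.

Run:
```python
import cv2,numpy as np
s=cv2.imread("pics/side0.png");t=cv2.imread("pics/top0.png")
a=cv2.resize(s[140:220,320:450],None,fx=6,fy=6,interpolation=cv2.INTER_CUBIC)[:,:780]
cv2.imwrite("pics/c1.png",a)
m1=cv2.resize(t[165:300,195:315],(400,450),interpolation=cv2.INTER_CUBIC)
m2=cv2.resize(s[230:370,175:360],(400,303),interpolation=cv2.INTER_CUBIC)
m2=cv2.copyMakeBorder(m2,0,147,0,0,cv2.BORDER_CONSTANT)
cv2.imwrite("pics/c2.png",np.hstack([m1,m2]))
```

```text
(no output)
```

View pics/c1.png

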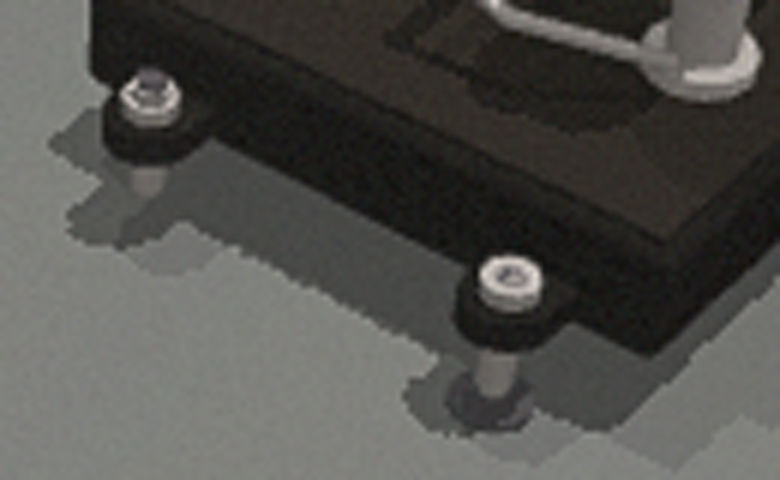

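View pics/c2.png

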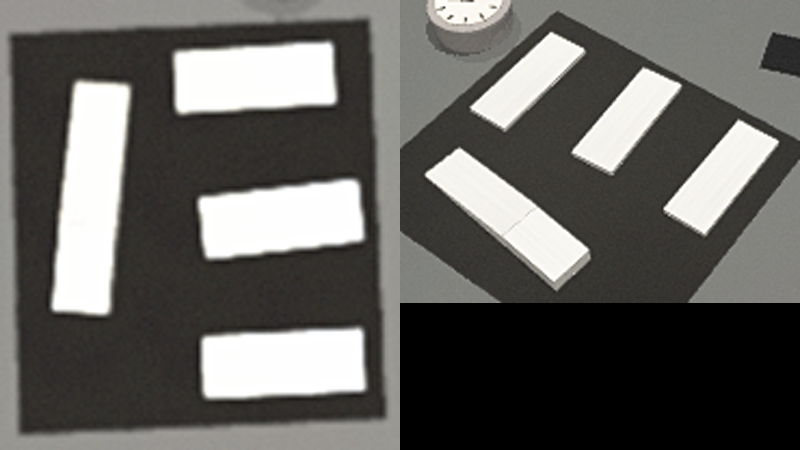

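Crops: the far lug's screw (side px ≈ (344.5,172)) hangs free above the bench, while the near one stands on a cup, so the seized screw is the one at comparator x=+90. The three white plates on the mat are 7 mm packers. The wedge's crease and thick end are toward −x, so its thin end points to +x.

```bash
cat > h.py <<'E'
import cv2,numpy as np
from station import *
def cam(n):
    p=camera_params(n);R=cv2.Rodrigues(np.array(p["rvec"]))[0];return p,R,np.array(p["tvec"])
def ray(n,uv,c=None):
    p,R,t=c or cam(n);x=(uv[0]-p["cx"])/p["fx"];y=(uv[1]-p["cy"])/p["fy"]
    if n=="wrist":
        r=np.hypot(x,y);d=np.array([x/r*np.sin(r),y/r*np.sin(r),np.cos(r)]) if r>1e-9 else np.array([0,0,1.])
    else: d=np.array([x,y,1.])
    return -R.T@t,R.T@d
def onz(n,uv,z,c=None):
    o,d=ray(n,uv,c);return o+d*(z-o[2])/d[2]
def proj(n,X,c=None):
    p,R,t=c or cam(n);q=R@np.array(X,float)+t
    if n=="wrist":
        r=np.hypot(q[0],q[1]);a=np.arctan2(r,q[2]);k=a/r;return p["cx"]+p["fx"]*q[0]*k,p["cy"]+p["fy"]*q[1]*k
    return p["cx"]+p["fx"]*q[0]/q[2],p["cy"]+p["fy"]*q[1]/q[2]
E
python3 - <<'E'
from h import *
t=cv2.imread("pics/top0.png");c=cam("top")
m=(t.min(2)>225).astype(np.uint8)
roi=np.zeros_like(m);roi[172:292,202:306]=1;m*=roi
cs,_=cv2.findContours(m,cv2.RETR_EXTERNAL,cv2.CHAIN_APPROX_NONE)
for k in cs:
    if cv2.contourArea(k)<300: continue
    r=cv2.minAreaRect(k);b=cv2.boxPoints(r)
    for z in (9.5,):
        W=np.array([onz("top",q,z,c)[:2] for q in b]);e=[W[1]-W[0],W[2]-W[1]];l=max(e,key=np.linalg.norm)
        print(r[0],W.mean(0).round(1),[round(float(np.linalg.norm(v)),1) for v in e],"ang",round(float(np.degrees(np.arctan2(l[1],l[0]))),1))
g=cv2.cvtColor(t,cv2.COLOR_BGR2GRAY)
for (u,v) in [(428,186),(425,258)]:
    w=g[v-9:v+10,u-9:u+10].astype(float);w=np.where(w>150,w-150,0);Y,X=np.mgrid[v-9:v+10,u-9:u+10]
    p=((w*X).sum()/w.sum(),(w*Y).sum()/w.sum());print(p,onz("top",p,67,c))
s=cam("side")
for q in [(320+150/6,140+100/6),(320+510/6,140+283/6)]: print("side nut",onz("side",q,67,s))
cv2.imwrite("pics/w0.png",snapshot("wrist")[:,:,::-1]);print(camera_params("wrist"))
for q in [(76,85)]: pass
E
```

```text
(279.4252014160156, 273.50372314453125) [445.9 216.1] [120.4, 45.8] ang -87.9
(278.9624328613281, 230.18089294433594) [555.9 216.7] [120.2, 45.8] ang -84.0
(221.69790649414062, 223.8837432861328) [574.3 362.6] [174.2, 41.8] ang -4.8
(270.9823303222656, 187.73452758789062) [665.4 236.7] [120.4, 45.8] ang -86.9
(np.float64(429.5095565749235), np.float64(185.78402140672782)) [ 655.63240705 -160.35372901   67.        ]
(np.float64(425.0459711620017), np.float64(258.10178117048343)) [ 477.44586725 -144.80055608   67.        ]
side nut [ 653.28409392 -156.98314524   67.        ]
side nut [ 474.42113555 -141.4893796    67.        ]
{'fx': 371.64829954431775, 'fy': 371.64829954431775, 'cx': 319.3356620327764, 'cy': 236.3010480867302, 'rvec': array([-2.26933534,  1.78121574,  0.28090058]), 'tvec': array([-574.4238676 ,  -39.10049252,  379.79903876])}
```

Emit:
{"api": "drive_tool", "payload": {
  "targets": "20 60 100 0 0 0.1; 150 330 140 0 0 1.38; 150 330 140 0 0 1.38; 150 330 140 0 0 1.38; 150 330 140 0 0 1.38; 150 330 140 0 0 1.38; 150 330 140 0 0 1.38; 150 330 140 0 0 1.38; 150 330 140 0 0 1.38; 150 330 140 0 0 1.38",
  "grip": 70
}}

```text
t: 0.98
position: [287.5, -225.5, 372.8]
tool_rot: [[0.097, 0.995, 0.002], [0.995, -0.097, -0.001], [-0.001, 0.003, -1.0]]
wrist_force: [0.2, 0.1, -1.2]
grip_width: 0.818
finger_force: 0.0
```

Run:
```python
from h import *
s=read_state();print(s["position"],s["tool_rot"][:,1],s["t"],s["wrist_force"],s["qpos"])
```

```text
[ 287.50302401 -225.53971292  372.84918935] [ 0.99526192 -0.09719733  0.00252933] 0.9833 [ 0.20571181  0.05360168 -1.19121012] [-9.04570432e-01 -3.44372017e-01  1.77255782e+00  1.38864897e-03
  1.71118537e+00 -8.07022425e-01]
```

Emit:
{"api": "drive_tool", "payload": {
  "targets": "240 330 -60 0 0 0.15; 240 330 -60 0 0 0.15; 240 330 -60 0 0 0.15; 240 330 -60 0 0 0.15; 240 330 -60 0 0 0.15; 240 330 -60 0 0 0.15; 240 330 -60 0 0 0.15; 240 330 -60 0 0 0.15; 240 330 -60 0 0 0.15; 240 330 -60 0 0 0.15",
  "grip": 65
}}

```text
t: 1.82
position: [527.2, 104.0, 310.4]
tool_rot: [[-0.045, 0.999, -0.001], [0.999, 0.045, 0.0], [0.0, -0.001, -1.0]]
wrist_force: [-0.2, -0.6, 0.1]
grip_width: 0.758
finger_force: 0.0
```

Emit:
{"api": "drive_tool", "payload": {
  "targets": "136 177 -190 0 0 0; 136 177 -190 0 0 0; 136 177 -190 0 0 0; 136 177 -190 0 0 0; 136 177 -190 0 0 0; 136 177 -190 0 0 0; 136 177 -190 0 0 0; 136 177 -190 0 0 0; 136 177 -190 0 0 0"
}}

```text
t: 2.57
position: [659.7, 278.9, 114.6]
tool_rot: [[-0.046, 0.999, -0.01], [0.999, 0.046, -0.003], [-0.003, -0.01, -1.0]]
wrist_force: [0.2, 0.0, 0.4]
grip_width: 0.759
finger_force: 0.0
```

Run:
```python
from h import *
s=read_state();c=cam("wrist");im=snapshot("wrist")[:,:,::-1].copy()
P=s["position"];print(P,s["tool_rot"][:,1],np.degrees(np.arctan2(s["tool_rot"][1,1],s["tool_rot"][0,1])))
m=(im.min(2)>200).astype(np.uint8)
cs,_=cv2.findContours(m,cv2.RETR_EXTERNAL,cv2.CHAIN_APPROX_NONE)
for k in cs:
    if cv2.contourArea(k)<2000: continue
    W=np.array([onz("wrist",q,9.5,c)[:2] for q in k[:,0]],np.float32);r=cv2.minAreaRect(W);print(cv2.contourArea(k),r)
cv2.imwrite("pics/w1.png",im)
```

```text
[659.66703526 278.87029402 114.62005547] [ 0.99889065  0.04594576 -0.01031822] 2.633565535517985
2311.5 ((790.4053955078125, 207.323974609375), (43.71026611328125, 73.32213592529297), 52.53926086425781)
4137.0 ((666.82373046875, 212.85308837890625), (44.256248474121094, 71.51802062988281), 2.8272693157196045)
10841.5 ((571.9222412109375, 360.7790222167969), (40.9252815246582, 180.29507446289062), 85.55718994140625)
```

View pics/w1.png

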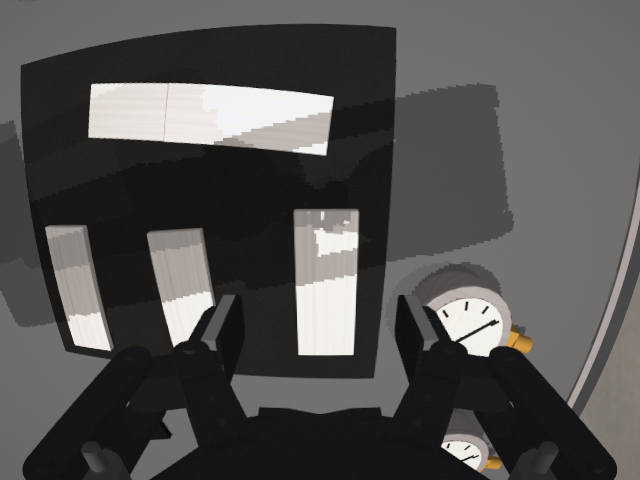

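Wrist view: the far packer's corners are (294,210), (359,210), (353,355) and (299,355), with the small gauge at (465,320) beside the +x finger. The finger stays clear of it by y.

Run:
```python
from h import *
c=cam("wrist");t=cam("top")
for q in [(294.5,209.5),(358.5,209.5),(353.5,355),(299,355)]: print(onz("wrist",q,9.5,c).round(1))
print("gauge",onz("wrist",(465,312),38,c),onz("top",(280,147),38,t))
print(-c[1].T@c[2])
```

```text
[643.2 294.3   9.5]
[687.7 296.3   9.5]
[694.1 173.9   9.5]
[649.2 171.9   9.5]
gauge [768.91510695 232.04241583  38.        ] [764.46719972 210.49642952  38.        ]
[658.94991691 356.54736579 260.71303804]
```

Emit:
{"api": "drive_tool", "payload": {
  "targets": "4 2 -30 0 0 0; 4 2 -60 0 0 0; 4 2 -75 0 0 0; 4 2 -75 0 0 0; 4 2 -75 0 0 0"
}}

```text
t: 3.03
position: [666.4, 279.7, 47.5]
tool_rot: [[-0.043, 0.999, 0.0], [0.999, 0.043, -0.0], [-0.0, 0.0, -1.0]]
wrist_force: [0.2, 0.2, 0.8]
grip_width: 0.762
finger_force: 0.0
```

Emit:
{"api": "drive_tool", "payload": {
  "targets": "-1 1 -25 0 0 0; -1 1 -40 0 0 0; -1 1 -45 0 0 0; -1 1 -45 0 0 0; -1 1 -45 0 0 0"
}}

```text
t: 3.45
position: [665.8, 281.4, 1.9]
tool_rot: [[-0.044, 0.999, 0.0], [0.999, 0.044, 0.0], [0.0, 0.0, -1.0]]
wrist_force: [-0.2, -0.1, 0.2]
grip_width: 0.764
finger_force: 0.0
```

Emit:
{"api": "drive_tool", "payload": {
  "targets": "0 0 0 0 0 0; 0 0 0 0 0 0; 0 0 0 0 0 0; 0 0 0 0 0 0; 0 0 0 0 0 0; 0 0 0 0 0 0",
  "grip": 30,
  "grip_force": 50
}}

```text
t: 3.95
position: [667.1, 281.9, 3.5]
tool_rot: [[-0.044, 0.999, 0.003], [0.999, 0.044, 0.001], [0.001, 0.003, -1.0]]
wrist_force: [0.5, -0.1, 5.3]
grip_width: 0.504
finger_force: 51.2
```

Emit:
{"api": "drive_tool", "payload": {
  "targets": "0 0 30 0 0 0; 0 0 60 0 0 0; 2 -270 60 0 0 -0.13; 2 -270 60 0 0 -0.13; 2 -270 60 0 0 -0.13; 2 -270 60 0 0 -0.13; 2 -270 60 0 0 -0.13; 2 -270 60 0 0 -0.13; 2 -270 60 0 0 -0.13; 2 -270 60 0 0 -0.13"
}}

```text
t: 4.78
position: [667.3, 5.6, 60.9]
tool_rot: [[0.092, 0.996, -0.001], [0.996, -0.092, -0.002], [-0.002, -0.0, -1.0]]
wrist_force: [-0.3, -0.2, -1.9]
grip_width: 0.5
finger_force: 51.0
```

Run:
```python
from h import *
s=read_state();c=cam("wrist");im=snapshot("wrist")[:,:,::-1].copy()
P=s["position"];print(P,np.degrees(np.arctan2(s["tool_rot"][1,1],s["tool_rot"][0,1])),s["grip_width"],s["finger_force"],s["wrist_force"])
print(proj("wrist",[654.5,-158.7,20],c))
cv2.imwrite("pics/w2.png",im)
```

```text
[667.28874742   5.62267479  60.85728938] -5.271680307021912 0.4998726428797178 50.999924540519714 [-0.33917827 -0.19165951 -1.8594488 ]
(np.float64(321.8339150232414), np.float64(464.0740144768329))
```

View pics/w2.png

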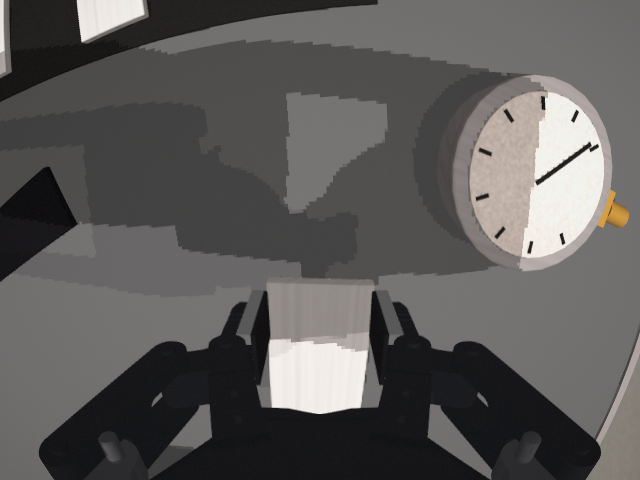

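Emit:
{"api": "drive_tool", "payload": {
  "targets": "1 0 -30 0 0 0; 1 0 -50 0 0 0; 1 0 -57.5 0 0 0; 1 0 -57.5 0 0 0; 1 0 -57.5 0 0 0"
}}

```text
t: 5.25
position: [668.4, 12.9, 3.5]
tool_rot: [[0.084, 0.996, -0.001], [0.996, -0.084, 0.0], [0.0, -0.001, -1.0]]
wrist_force: [0.2, 0.4, -0.9]
grip_width: 0.5
finger_force: 53.5
```

Emit:
{"api": "drive_tool", "payload": {
  "targets": "-1 -12 -1 0 0 0; -2 -24 -1 0 0 0; -3 -36 -1 0 0 0; -4 -48 -1 0 0 0; -5 -60 -1 0 0 0; -6 -70 -1 0 0 0; -6.5 -80 -1 0 0 0; -7.5 -91 -1 0 0 0; -7.5 -91 -1 0 0 0; -7.5 -91 -2.5 0 0 0"
}}

```text
t: 6.08
position: [661.4, -80.5, 1.6]
tool_rot: [[0.087, 0.996, 0.001], [0.996, -0.087, 0.0], [0.0, 0.001, -1.0]]
wrist_force: [0.4, -0.1, -0.7]
grip_width: 0.502
finger_force: 53.6
```

Emit:
{"api": "drive_tool", "payload": {
  "targets": "0 0 0 0 0 0; 0 0 0 0 0 0"
}}

```text
t: 6.25
position: [661.0, -79.0, 1.2]
tool_rot: [[0.085, 0.996, -0.0], [0.996, -0.085, 0.0], [-0.0, -0.0, -1.0]]
wrist_force: [0.5, -1.0, -0.8]
grip_width: 0.501
finger_force: 53.6
```

Emit:
{"api": "drive_tool", "payload": {
  "targets": "0 0 0 0 0 0; 0 0 0 0 0 0; 0 0 0 0 0 0; 0 0 2 0 0 0; 0 10 30 0 0 0; 0 20 65 0 0 0; 1 50 80 0 0 0; 1 50 80 0 0 0",
  "grip": 62
}}

```text
t: 6.92
position: [666.2, -25.7, 87.6]
tool_rot: [[0.083, 0.997, 0.011], [0.997, -0.083, 0.001], [0.002, 0.011, -1.0]]
wrist_force: [0.3, 0.2, 0.4]
grip_width: 0.727
finger_force: 0.0
```

Emit:
{"api": "drive_tool", "payload": {
  "targets": "0 0 0 -0.9 0 0; 0 0 0 -0.9 0 0; 0 0 0 -0.9 0 0; 0 0 0 -0.9 0 0; 0 0 0 -0.9 0 0; 0 0 0 -0.9 0 0; 0 0 0 -0.9 0 0; 0 0 0 -0.9 0 0; 0 0 0 -0.9 0 0; 0 0 0 -0.9 0 0"
}}

```text
t: 7.75
position: [661.9, -29.8, 80.8]
tool_rot: [[0.085, 0.996, -0.001], [0.621, -0.054, -0.782], [-0.779, 0.066, -0.623]]
wrist_force: [-0.0, -0.2, 0.3]
grip_width: 0.726
finger_force: 0.0
```

Run:
```python
from h import *
s=read_state();c=cam("wrist");im=snapshot("wrist")[:,:,::-1].copy()
print(s["position"],s["t"]);print(-c[1].T@c[2])
np.savez("c3.npz",R=c[1],t=c[2])
u,v=proj("wrist",[654.5,-158.7,20],c);print(u,v)
cv2.imwrite("pics/w3.png",im)
x0,y0=int(u)-100,int(v)-75
cr=cv2.resize(im[max(y0,0):y0+150,max(x0,0):x0+200],None,fx=4,fy=4,interpolation=cv2.INTER_CUBIC);print(x0,y0,cr.shape)
cv2.imwrite("pics/w3c.png",cr)
```

```text
[661.91880999 -29.77180854  80.76346845] 7.75
[669.219329   130.12284355 108.21967427]
313.23391982826774 261.4636176080701
213 186 (600, 800, 3)
```

View pics/w3c.png

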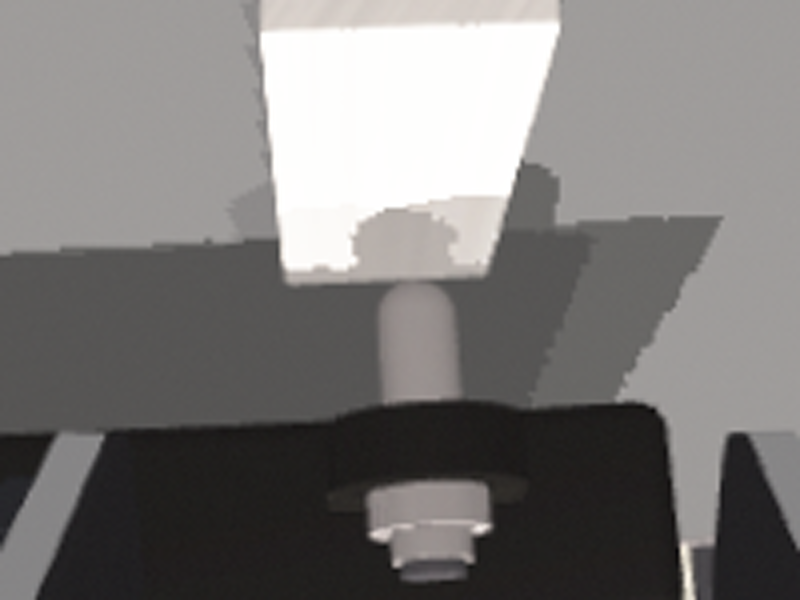

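Upside-down view: the packer lies flat under the screw. In the crop, the dome's lowest point is at (416,281), the screw's top face at (434,570), the nut top at about (431,530), and the packer's inner top corners at about (287,273) and (489,268).

Run:
```python
from h import *
from scipy.optimize import least_squares
p=camera_params("wrist");f=np.load("c3.npz");c=(p,f["R"],f["t"])
px=lambda u,v:np.array([213+u/4-.4,186+v/4-.4])
obs=[(px(417.5,321),0),(px(434,570),1),(px(431,530),2)]
def F(q):
    x,y,z=q;P=[[x,y,z+8],[x,y,z+61],[x,y,67]]
    return np.concatenate([np.array(proj("wrist",P[i],c))-o for o,i in obs])
for guess in [None]:
    r=least_squares(F,[654,-158,20]);print(r.x,r.fun.round(2))
r2=least_squares(lambda q:F(q)[:4],[654,-158,20]);print(r2.x)
# tip z if xy fixed from top/side
for xy in [(655.6,-160.4),(653.3,-157),(654.5,-158.7)]:
    r3=least_squares(lambda z:F([*xy,z[0]])[:4],[20]);print(xy,r3.x,r3.fun.round(2))
for q,z in [((287,273),7),((489,268),7),((263,30),7),((558,22),7),((286,283),0)]: print(onz("wrist",px(*q),z,c).round(1))
# side cam: dome bottom
s=cam("side")
for z in (14,17,20,23,26):print(z,np.round(proj("side",[654.5,-158.7,z+8],s),1))
```

```text
[ 657.07265699 -163.06192942   13.82737203] [-0.12 -0.99  0.05  0.92  0.14  1.19]
[ 656.72477882 -172.12851872   12.03249147]
(655.6, -160.4) [14.34027386] [-2.08 -1.15 -1.95  1.33]
(653.3, -157) [14.98458313] [-5.15 -1.35 -5.11  1.88]
(654.5, -158.7) [14.66409838] [-3.54 -1.25 -3.46  1.6 ]
[ 629.3 -172.3    7. ]
[ 672.8 -179.8    7. ]
[641.6 -60.5   7. ]
[684.8 -65.8   7. ]
[ 625.2 -200.6    0. ]
14 [344.3 170.7]
17 [344.4 169.7]
20 [344.4 168.8]
23 [344.5 167.8]
26 [344.5 166.9]
```

One packer suffices: the gap is about 14–17 mm. Next, fetch the wedge.

Emit:
{"api": "drive_tool", "payload": {
  "targets": "0 20 20 0.9 0 0; 0 40 40 0.9 0 0; 0 40 40 0.9 0 0; 0 40 40 0.9 0 0; 0 40 40 0.9 0 0; 0 40 40 0.9 0 0; 0 40 40 0.9 0 0; 0 40 40 0.9 0 0; 0 40 40 0.9 0 0"
}}

```text
t: 8.55
position: [663.6, 5.3, 124.8]
tool_rot: [[0.093, 0.996, 0.006], [0.996, -0.093, -0.0], [0.001, 0.006, -1.0]]
wrist_force: [-0.4, -0.9, 0.0]
grip_width: 0.726
finger_force: 0.0
```

Emit:
{"api": "drive_tool", "payload": {
  "targets": "-156 357 0 0 0 1.57; -156 357 0 0 0 1.57; -156 357 0 0 0 1.57; -156 357 0 0 0 1.57; -156 357 0 0 0 1.57; -156 357 0 0 0 1.57; -156 357 0 0 0 1.57; -156 357 0 0 0 1.57; -156 357 0 0 0 1.57; -156 357 0 0 0 1.57"
}}

```text
t: 9.38
position: [503.6, 372.5, 122.9]
tool_rot: [[-0.923, 0.386, 0.002], [0.386, 0.923, 0.003], [-0.0, 0.004, -1.0]]
wrist_force: [0.4, -0.3, -0.4]
grip_width: 0.724
finger_force: 0.0
```

Run:
```python
from h import *
s=read_state();print(s["position"],np.degrees(np.arctan2(s["tool_rot"][1,1],s["tool_rot"][0,1])),s["qpos"],s["tool_rot"][2])
```

```text
[503.61192711 372.48770035 122.93523866] 67.29920623110341 [ 0.49772006  0.41336243  1.50912337  0.00222348  1.21603523 -0.67764128] [-2.99085563e-04  3.70102776e-03 -9.99993106e-01]
```

Finish the yaw and lower part-way, then check the wedge in the wrist view.

Emit:
{"api": "drive_tool", "payload": {
  "targets": "2 -5 -20 0 0 0.313; 2 -5 -30 0 0 0.313; 2 -5 -40 0 0 0.313; 2 -5 -40 0 0 0.313; 2 -5 -40 0 0 0.313"
}}

```text
t: 9.8
position: [508.0, 362.3, 81.7]
tool_rot: [[-0.995, 0.095, 0.0], [0.095, 0.995, -0.0], [-0.0, -0.0, -1.0]]
wrist_force: [0.0, 0.3, 0.6]
grip_width: 0.721
finger_force: 0.0
```

Run:
```python
from h import *
s=read_state();c=cam("wrist");im=snapshot("wrist")[:,:,::-1].copy()
print(s["position"],np.degrees(np.arctan2(s["tool_rot"][1,1],s["tool_rot"][0,1])))
cx=[574.3,362.6];a=np.radians(-4.8);e=np.array([np.cos(a),np.sin(a)]);n=np.array([-e[1],e[0]])
for l,w in [(-87.5,20),(-87.5,-20),(-40,20),(-40,-20)]:
    u,v=proj("wrist",[*(cx+l*e+w*n),18.7],c);print(l,w,round(u,1),round(v,1));cv2.circle(im,(int(u),int(v)),3,(0,0,255),1)
np.savez("c4.npz",R=c[1],t=c[2]);cv2.imwrite("pics/w4.png",im)
```

```text
[507.96937638 362.34061632  81.72548104] 84.52541951181624
-87.5 20 364.3 220.1
-87.5 -20 294.7 220.8
-40 20 362.0 294.3
-40 -20 297.3 295.2
```

View pics/w4.png

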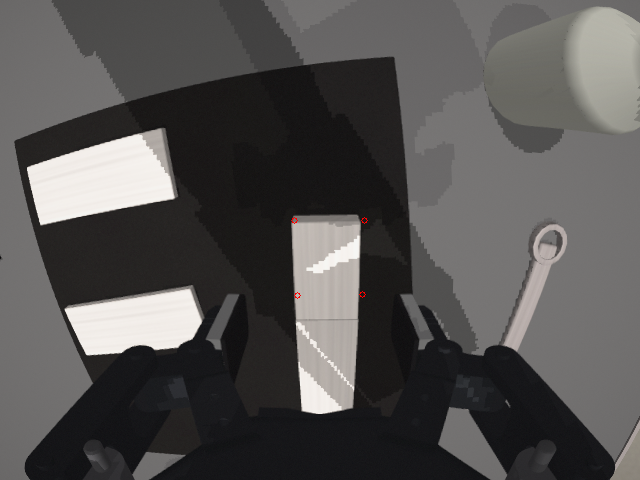

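Wrist view: the wedge heel corners are at (292,221) and (360,220), about 2 mm from the prediction, with the crease at row 320. The thin end is toward +x as assumed. Descend and grasp.

Emit:
{"api": "drive_tool", "payload": {
  "targets": "-1.5 4 -35 0 0 0.012; -1.5 4 -60 0 0 0.012; -1.5 4 -70 0 0 0.012; -1.5 4 -75.5 0 0 0.012; -1.5 4 -75.5 0 0 0.012; -1.5 4 -75.5 0 0 0.012"
}}

```text
t: 10.35
position: [507.8, 366.9, 7.2]
tool_rot: [[-0.997, 0.082, 0.002], [0.082, 0.997, 0.001], [-0.002, 0.001, -1.0]]
wrist_force: [0.8, -0.8, 0.8]
grip_width: 0.73
finger_force: 0.0
```

Emit:
{"api": "drive_tool", "payload": {
  "targets": "0 0 0 0 0 0; 0 0 0 0 0 0; 0 0 0 0 0 0; 0 0 0 0 0 0; 0 0 0 0 0 0; 0 0 0 0 0 0; 0 0 0 0 0 0",
  "grip": 20,
  "grip_force": 100
}}

```text
t: 10.93
position: [508.2, 367.2, 8.4]
tool_rot: [[-0.997, 0.082, 0.003], [0.082, 0.997, 0.002], [-0.003, 0.002, -1.0]]
wrist_force: [-0.2, -1.5, 6.2]
grip_width: 0.431
finger_force: 100.8
```

Emit:
{"api": "drive_tool", "payload": {
  "targets": "0 0 30 0 0 0; 0 0 70 0 0 0; 100 -150 75 0 0 -1.575; 100 -150 75 0 0 -1.575; 100 -150 75 0 0 -1.575; 100 -150 75 0 0 -1.575; 100 -150 75 0 0 -1.575; 100 -150 75 0 0 -1.575; 100 -150 75 0 0 -1.575; 100 -150 75 0 0 -1.575"
}}

```text
t: 11.77
position: [606.6, 215.5, 80.7]
tool_rot: [[-0.463, 0.887, -0.001], [0.887, 0.463, 0.0], [0.0, -0.0, -1.0]]
wrist_force: [0.0, 0.6, -2.2]
grip_width: 0.432
finger_force: 101.1
```

Run:
```python
from h import *
s=read_state();print(s["position"],np.degrees(np.arctan2(s["tool_rot"][1,1],s["tool_rot"][0,1])),s["grip_width"],s["finger_force"])
```

```text
[606.575408   215.54000836  80.73014276] 27.559820017775838 0.4320295585067282 101.07191562652588
```

Emit:
{"api": "drive_tool", "payload": {
  "targets": "66 -100 -10 0 0 -0.57; 66 -175 -20 0 0 -0.57; 66 -175 -20 0 0 -0.57; 66 -175 -20 0 0 -0.57; 66 -175 -20 0 0 -0.57; 66 -175 -20 0 0 -0.57; 66 -175 -20 0 0 -0.57; 66 -175 -20 0 0 -0.57"
}}

```text
t: 12.43
position: [672.1, 42.0, 60.6]
tool_rot: [[0.081, 0.997, -0.001], [0.997, -0.081, 0.001], [0.001, -0.001, -1.0]]
wrist_force: [0.2, 0.9, -2.5]
grip_width: 0.43
finger_force: 101.1
```

Run:
```python
from h import *
s=read_state();c=cam("top");im=snapshot("top")[:,:,::-1].copy();sd=snapshot("side")[:,:,::-1]
print(s["position"],s["tool_rot"][:,1],np.degrees(np.arctan2(s["tool_rot"][1,1],s["tool_rot"][0,1])))
a=cv2.resize(im[130:250,320:460],(466,400),interpolation=cv2.INTER_CUBIC)
b=cv2.resize(sd[120:280,250:380],(325,400),interpolation=cv2.INTER_CUBIC)
cv2.imwrite("pics/t5.png",np.hstack([a,b]))
```

```text
[672.05822868  41.96179341  60.63040275] [ 9.96740075e-01 -8.06750631e-02 -8.70026494e-04] -4.627371183613925
```

View pics/t5.png

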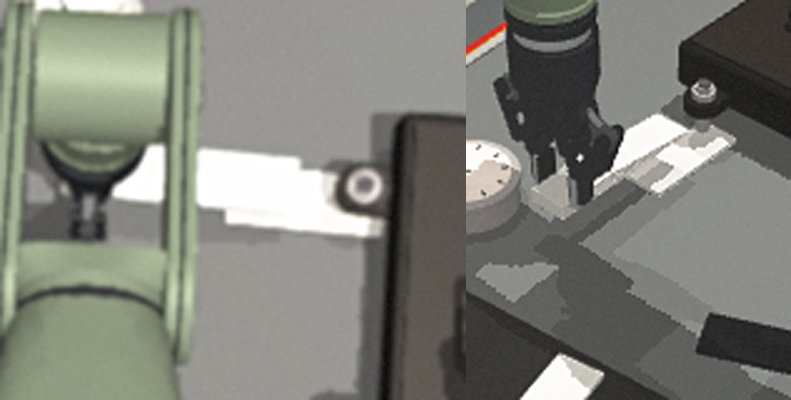

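Top crop: the packer's lower edge runs (228,221)→(382,235), the nut is at (363,186) and the wedge's upper edge (165,145)→(300,158). The wedge is held well, lined up with the lug. Quick numeric check of the packer offset.

Run:
```python
from h import *
c=cam("top");k=120/400
A,B=[onz("top",(320+u*k-.3,130+v*k-.3),7,c)[:2] for u,v in[(228,221),(382,235)]]
S=onz("top",(320+363*k-.3,130+186*k-.3),67,c)[:2]
d=(A-B)/np.linalg.norm(A-B);n=np.array([d[1],-d[0]])
print(A,B,S,"offset of screw from packer centreline",(S-B)@n-22.5,"along from inner end",(S-B)@d)
C,D=[onz("top",(320+u*k-.3,130+v*k-.3),z,c)[:2] for u,v,z in[(165,145,68),(300,158,58)]]
print(C,D,np.degrees(np.arctan2(*(C-D)[::-1])))
```

```text
[640.46062624 -62.95843635] [ 628.07816803 -180.90849014] [ 656.36940444 -158.13064773] offset of screw from packer centreline 3.2584547524137406 along from inner end 25.60715077851981
[688.81196416 -12.18185296] [ 679.55313472 -113.13935071] 84.76005206374718
```

Emit:
{"api": "drive_tool", "payload": {
  "targets": "0 0 -25 0 0 -0.006; 0 0 -40 0 0 -0.006; 0 0 -46 0 0 -0.006; 0 0 -46 0 0 -0.006; 0 0 -46 0 0 -0.006"
}}

```text
t: 12.95
position: [672.0, 42.2, 14.4]
tool_rot: [[0.086, 0.996, -0.001], [0.996, -0.086, 0.0], [-0.0, -0.001, -1.0]]
wrist_force: [0.0, 0.4, -1.3]
grip_width: 0.428
finger_force: 101.2
```

Emit:
{"api": "drive_tool", "payload": {
  "targets": "0 0 -1 0 0 0; 0 0 -1 0 0 0; 0 0 -1 0 0 0"
}}

```text
t: 13.2
position: [673.1, 41.3, 14.6]
tool_rot: [[0.087, 0.996, 0.001], [0.996, -0.087, -0.0], [-0.0, 0.001, -1.0]]
wrist_force: [0.6, -0.8, -2.7]
grip_width: 0.437
finger_force: 101.2
```

Emit:
{"api": "drive_tool", "payload": {
  "targets": "0 0 -1 0 0 0; 0 0 -1 0 0 0; 0 0 -1 0 0 0"
}}

```text
t: 13.45
position: [673.0, 41.3, 13.2]
tool_rot: [[0.087, 0.996, 0.001], [0.996, -0.087, -0.0], [-0.0, 0.001, -1.0]]
wrist_force: [0.2, 1.2, -1.3]
grip_width: 0.432
finger_force: 101.2
```

Emit:
{"api": "drive_tool", "payload": {
  "targets": "0 0 -1 0 0 0; 0 0 -1 0 0 0; 0 0 -1 0 0 0"
}}

```text
t: 13.7
position: [673.0, 41.4, 12.2]
tool_rot: [[0.087, 0.996, 0.001], [0.996, -0.087, -0.0], [-0.0, 0.001, -1.0]]
wrist_force: [0.5, -0.3, 0.3]
grip_width: 0.434
finger_force: 101.4
```

Emit:
{"api": "drive_tool", "payload": {
  "targets": "0 0 -1 0 0 0; 0 0 -1 0 0 0; 0 0 -1 0 0 0"
}}

```text
t: 13.95
position: [673.0, 41.4, 11.2]
tool_rot: [[0.087, 0.996, 0.001], [0.996, -0.087, -0.0], [-0.0, 0.001, -1.0]]
wrist_force: [0.3, 0.9, 0.9]
grip_width: 0.436
finger_force: 101.6
```

Emit:
{"api": "drive_tool", "payload": {
  "targets": "-0.9 -10 1 0 0 0; -1.7 -20 1 0 0 0; -2.6 -30 1 0 0 0; -3.5 -40 1 0 0 0; -4.3 -50 1 0 0 0; -5.2 -60 1 0 0 0; -5.2 -60 1 0 0 0; -5.2 -60 1 0 0 0"
}}

```text
t: 14.62
position: [667.7, -21.5, 12.2]
tool_rot: [[0.088, 0.996, 0.001], [0.996, -0.088, -0.003], [-0.003, 0.001, -1.0]]
wrist_force: [0.1, -3.6, 4.2]
grip_width: 0.43
finger_force: 101.9
```

Emit:
{"api": "drive_tool", "payload": {
  "targets": "-0.2 -2 0 0 0 0; -0.4 -4 0 0 0 0; -0.5 -6 0 0 0 0; -0.5 -6 0 0 0 0; -0.5 -6 0 0 0 0"
}}

```text
t: 15.03
position: [667.5, -22.9, 12.5]
tool_rot: [[0.086, 0.996, 0.001], [0.996, -0.086, 0.002], [0.002, 0.001, -1.0]]
wrist_force: [-0.2, 3.6, 5.4]
grip_width: 0.436
finger_force: 102.1
```

Emit:
{"api": "drive_tool", "payload": {
  "targets": "0 0 1 0 0 0; -0.2 -2 1 0 0 0; -0.4 -4 1 0 0 0; -0.5 -6 1 0 0 0; -0.5 -6 1 0 0 0; -0.5 -6 1 0 0 0"
}}

```text
t: 15.53
position: [666.3, -30.6, 12.8]
tool_rot: [[0.087, 0.996, -0.0], [0.996, -0.087, 0.0], [0.0, -0.0, -1.0]]
wrist_force: [0.4, 3.3, 3.6]
grip_width: 0.43
finger_force: 101.9
```

Emit:
{"api": "drive_tool", "payload": {
  "targets": "-0.2 -2 0 0 0 0; -0.4 -4 0 0 0 0; -0.4 -4 0 0 0 0; -0.4 -4 0 0 0 0"
}}

```text
t: 15.87
position: [666.0, -35.0, 12.8]
tool_rot: [[0.087, 0.996, 0.0], [0.996, -0.087, -0.0], [-0.0, 0.0, -1.0]]
wrist_force: [0.6, 2.9, 3.8]
grip_width: 0.432
finger_force: 101.9
```

Emit:
{"api": "drive_tool", "payload": {
  "targets": "-0.2 -2 0.3 0 0 0; -0.3 -4 0.5 0 0 0; -0.3 -4 0.5 0 0 0; -0.3 -4 0.5 0 0 0"
}}

```text
t: 16.2
position: [665.3, -39.1, 12.9]
tool_rot: [[0.087, 0.996, -0.001], [0.996, -0.087, -0.001], [-0.001, -0.001, -1.0]]
wrist_force: [0.4, 1.3, 1.3]
grip_width: 0.433
finger_force: 101.7
```

Emit:
{"api": "drive_tool", "payload": {
  "targets": "-0.1 -1 0 0 0 0; -0.2 -2 0 0 0 0; -0.3 -3 0 0 0 0; -0.3 -3 0 0 0 0; -0.3 -3 0 0 0 0"
}}

```text
t: 16.62
position: [665.0, -41.8, 13.0]
tool_rot: [[0.087, 0.996, -0.001], [0.996, -0.087, -0.0], [-0.0, -0.001, -1.0]]
wrist_force: [1.6, 1.1, 1.0]
grip_width: 0.432
finger_force: 101.7
```

Emit:
{"api": "drive_tool", "payload": {
  "targets": "-0.1 -1 0 0 0 0; -0.2 -2 0 0 0 0; -0.3 -3 0 0 0 0; -0.3 -3 0 0 0 0; -0.3 -3 0 0 0 0"
}}

```text
t: 17.03
position: [664.7, -45.0, 13.0]
tool_rot: [[0.087, 0.996, -0.001], [0.996, -0.087, -0.0], [-0.0, -0.001, -1.0]]
wrist_force: [-0.7, 1.6, -0.9]
grip_width: 0.435
finger_force: 101.5
```

Emit:
{"api": "drive_tool", "payload": {
  "targets": "-0.1 -1 0 0 0 0; -0.2 -2 0 0 0 0; -0.2 -2 0 0 0 0; -0.2 -2 0 0 0 0"
}}

```text
t: 17.37
position: [664.6, -46.8, 13.0]
tool_rot: [[0.087, 0.996, -0.001], [0.996, -0.087, -0.0], [-0.0, -0.001, -1.0]]
wrist_force: [0.1, -0.1, -0.5]
grip_width: 0.434
finger_force: 101.3
```

Emit:
{"api": "drive_tool", "payload": {
  "targets": "-0.1 -1 0 0 0 0; -0.2 -2 0 0 0 0; -0.2 -2 0 0 0 0; -0.2 -2 0 0 0 0"
}}

```text
t: 17.7
position: [664.4, -48.2, 13.0]
tool_rot: [[0.087, 0.996, -0.001], [0.996, -0.087, 0.001], [0.0, -0.001, -1.0]]
wrist_force: [-0.4, 2.9, -1.5]
grip_width: 0.434
finger_force: 101.3
```

Emit:
{"api": "drive_tool", "payload": {
  "targets": "-0.1 -1 0 0 0 0; -0.1 -1.5 0 0 0 0; -0.1 -1.5 0 0 0 0; -0.1 -1.5 0 0 0 0"
}}

```text
t: 18.03
position: [664.4, -49.0, 13.1]
tool_rot: [[0.087, 0.996, -0.0], [0.996, -0.087, 0.002], [0.002, -0.001, -1.0]]
wrist_force: [-0.4, 4.6, -1.5]
grip_width: 0.43
finger_force: 101.3
```

Emit:
{"api": "drive_tool", "payload": {
  "targets": "-0.1 -1 0 0 0 0; -0.1 -1.5 0 0 0 0; -0.1 -1.5 0 0 0 0; -0.1 -1.5 0 0 0 0"
}}

```text
t: 18.37
position: [664.3, -49.6, 13.1]
tool_rot: [[0.087, 0.996, -0.0], [0.996, -0.087, 0.003], [0.003, -0.001, -1.0]]
wrist_force: [0.6, 6.7, -1.6]
grip_width: 0.434
finger_force: 101.3
```

Emit:
{"api": "drive_tool", "payload": {
  "targets": "-0.1 -1 0 0 0 0; -0.2 -2 0 0 0 0; -0.3 -3 0 0 0 0; -0.3 -3 0 0 0 0; -0.3 -3 0 0 0 0"
}}

```text
t: 18.78
position: [664.1, -50.7, 13.1]
tool_rot: [[0.087, 0.996, -0.0], [0.996, -0.087, 0.006], [0.006, -0.001, -1.0]]
wrist_force: [1.2, 11.3, -0.6]
grip_width: 0.432
finger_force: 101.3
```

Emit:
{"api": "drive_tool", "payload": {
  "targets": "-0.1 -1 0 0 0 0; -0.2 -2 0 0 0 0; -0.3 -3 0 0 0 0; -0.3 -3 0 0 0 0; -0.3 -3 0 0 0 0"
}}

```text
t: 19.2
position: [663.9, -51.5, 13.1]
tool_rot: [[0.087, 0.996, 0.0], [0.996, -0.087, 0.009], [0.009, -0.001, -1.0]]
wrist_force: [1.5, 16.2, -0.6]
grip_width: 0.43
finger_force: 101.4
```

Emit:
{"api": "drive_tool", "payload": {
  "targets": "-0.1 -1 0 0 0 0; -0.2 -2 0 0 0 0; -0.3 -3 0 0 0 0; -0.3 -3 0 0 0 0; -0.3 -3 0 0 0 0"
}}

```text
t: 19.62
position: [663.7, -52.3, 13.1]
tool_rot: [[0.086, 0.996, 0.0], [0.996, -0.086, 0.012], [0.012, -0.001, -1.0]]
wrist_force: [2.0, 21.8, -0.1]
grip_width: 0.433
finger_force: 101.4
```

Emit:
{"api": "drive_tool", "payload": {
  "targets": "-0.1 -1 0 0 0 0; -0.2 -2 0 0 0 0; -0.2 -2 0 0 0 0; -0.2 -2 0 0 0 0; -0.2 -2 0 0 0 0; -0.2 -2 0 0 0 0"
}}

```text
t: 20.12
position: [663.6, -52.7, 13.1]
tool_rot: [[0.086, 0.996, 0.0], [0.996, -0.086, 0.014], [0.014, -0.001, -1.0]]
wrist_force: [2.7, 25.7, -0.2]
grip_width: 0.433
finger_force: 101.4
```

Run:
```python
from h import *
s=read_state();print(s["position"],s["wrist_force"],s["moment"],s["finger_force"],s["t"])
im=snapshot("top")[:,:,::-1];sd=snapshot("side")[:,:,::-1]
a=cv2.resize(im[130:250,320:460],(466,400),interpolation=cv2.INTER_CUBIC)
b=cv2.resize(sd[130:230,280:380],(334,400),interpolation=cv2.INTER_CUBIC)[:,:330]
cv2.imwrite("pics/t6.png",np.hstack([a,b]));print(read_state()["wrist_force"])
```

```text
[663.64015993 -52.69807486  13.07767884] [ 2.6953385  25.65629462 -0.19814421] [ 3.98670002 -0.57435143  0.06901585] 101.44104480743408 20.1167
[ 3.35139263 25.48472592  0.77525006]
```

View pics/t6.png

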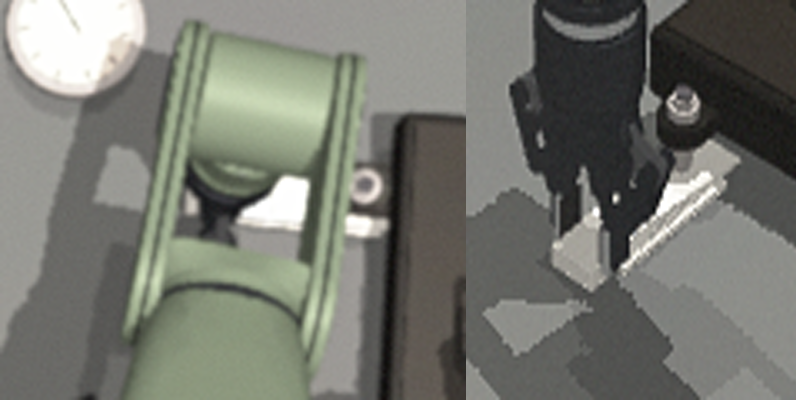

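The wedge is in on top of the packer, centred under the screw and still gripped. The push is steady at about 25 N, and the bystanders are untouched. Handing in.

```bash
python3 -c "
from station import *
print(finish_job())"
```

```text
the job is handed in; nothing more can be done
None
```

I handed the job in with one packer flat under the seized screw and the wedge jammed on top of it. The arm is still gripping the wedge and pressing it in with a steady 25 N or so. No verdict came back, and the force on the screw itself was estimated (about 19 N), not measured.

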